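# Pin the swivel clamp of a tile mould

### The arm

A 6-joint arm with a two-finger parallel gripper is mounted at the origin on the work surface. World frame = base frame: x ahead of the robot, y to its left, z up, the work surface at z = 0. Lengths are in m, angles in rad, forces in N, time in s.
With the tool pointing down it reaches from about 0.375 to 0.975 m from the base axis. Payload 3.8 kg.
Tool frame: the origin (TCP) lies at the very end of the fingers, on their centre line; the grasp point (between the pads) lies 19 mm behind it (bot.tcp_to_grasp is the z of the grasp point in the tool frame, in m); z points along the fingers, y is the direction in which the jaws open and shut (so a half turn about z gives the same grasp; the last joint's range is limited). The gripper opens to 85 mm and grips with 20 to 120 N. Pads are 22 mm wide; open, the fingers measure 114 mm over their backs; the gripper's body (76 mm by 85 mm) begins 54 mm behind the grasp point. The pads swing forward as they close: fully open they stand 13 mm farther back than shut.
Start: joints at [-1.211, 0.264, 1.604, -0, 1.274, -0.037], TCP at [0.261, -0.623, 0.231] pointing down, gripper open.
Joint ranges: [-2.63, 2.63], [-0.94, 2.18], [0.31, 2.57], [-1.31, 4.45], [0, 2.66], [-2.55, 2.55]. Speed limits (rad/s): [2.57, 2.57, 3.14, 3.14, 3.14, 3.14].

### API

Orientations are given as a rotation vector (axis times angle).
In Python, from workcell import status, vision, job, bot gives the robot as it stands.
- The arm moves only by the tool apply_moves, never from a script. Its argument "deltas" is a list of rows, each a list of 7 numbers: the shift along the tool's x, y, z in m, then the turn, a rotation vector about the tool's x, y, z in rad, then the closure, from 0 (fully open) to 1 (shut). In form: [[x, y, z, rx, ry, rz, jaw], ...]. A call has 1 to 8 rows; each row is the pose to reach, as a shift and turn from the pose commanded when the call began, along the tool's axes at that moment; what a row does not reach only later rows make up. A row lasts 1/12 s, in which the tool goes at most 41.7 mm and 7.16 degrees, less where a joint would pass 70% of its speed; a pose out of reach is approached as far as the arm can. A call with a gripper value outside its range is refused whole. The fingers move at their own pace and stop on an object; "squeeze" is the grip in N (left out, the last holds). Time passes only in rows, so rows that repeat a pose let the fingers close. It gives the time, the measured TCP pose, the force and the opening at its end, in the units of the state.
- status.read_state(): the state, without advancing time (a new reading comes with each control period).
- vision.read_camera(name): name is "scene" or "top" or "wrist"; returns the picture (384x512x3 uint8, red, green, blue); there is no depth.
- vision.get_calibration(name): a dict with "fov_y" (degrees; the focal length in pixels is half the picture's height over the tangent of half this angle, whatever the lens; pixels are square), "cx", "cy" (the principal point, pixels), "k1" (the pictures are not rectified: a ray, as slopes to the right and down, at radius r is drawn at 1 + k1 r^2 times it, then the intrinsics apply), "R" (3x3) and "t" (3): a world point X has camera coordinates R X + t; the wrist camera has in their place "tool_from_camera" (4x4, takes a point from camera to tool coordinates, whose origin is the TCP and whose axes are the flange's). Camera axes: x right, y down, z forward; pixel columns grow to the right and rows downward; lengths in m; the calibration is good to about 2 mm. A picture is of the moment at which its call begins: read the wrist's pose just before it. get_calibration takes no time and is no camera call.
- job.finish_job(): hands the job in, once; it reports no verdict.
The state is a dict: "time": time; "q": joint angles; "joint_vel": joint speeds; "joint_torque": joint torques, N m; "tool_pos": TCP position; "tcp_rot": TCP orientation; "wrist_force": force on the tool from outside, world axes, zero at the start; "torque": the same for the moment, N m; "width": opening from 0.0 (shut) to 1.0 (fully open).
Only numpy, scipy, OpenCV 4.12 (cv2) and the standard library are available. Lean on these libraries where they do the work, as an engineer would, in place of code of your own. Each camera call takes 0.05 s, during which the arm holds its last target. There are 200 camera calls.

### The job

Lock the cement-tile mould shut: turn its swivel clamp by the grip bar until the hole in the clamp's ear lines up over the hole in the base block, then take the pin with the plain straight round handle from the wooden rack and pass it down through both holes until its shoulder rests flat on the ear. Let go of it there.

Things in the scene. Friction and masses are not known exactly. Their poses are not given: they have to be found in the camera images.
- lug_hole (a point): Mouth centre of the hole (35 mm across, right down to the bench) in the fixed dark steel base block (160 x 90 mm, 50 mm high; this point is level with its top) in front of the tile mould, a 240 mm square steel frame 48 mm high with a yellow face. x points level from the hole to the clamp's swivel axis 75 mm away and on to the mould; z is up.
- clamp (a joint): Turn of the swivel clamp on the block, rad; 0: ear hole exactly over block hole; grows clockwise seen from above. Starts 0.6 to 1.3, range -0.4 to 1.7; light friction (0.12 N m), stays where left. Hub 72 mm across, top 70 mm over the bench; flat ear 70 x 62 mm, 50 to 60 mm over the bench, with a 35 mm hole 75 mm from the axis; opposite, a narrow tongue over the mould's edge.
- clamp_grip (a point): Point on the swivel axis, inside the grip bar on top of the clamp, 90 mm above the bench. The bar is 16 mm thick (this point's y), 60 mm long (its x) and stands from 70 to 100 mm above the bench. Minus x points to the ear and its hole; z is up. Turns with the clamp.
- lock_pin: Steel pin with plain round handle; the other two in the rack have a crossbar and a ring. Origin: lower end; z up. Shank 16 mm thick, 50 long; shoulder 56 across, 6 thick; handle 22 thick, 56 to 106 mm above origin; 0.3 kg. Stands in any of the fixed 60 mm high rack's 3 loose holes, 70 mm apart along its y; shoulder on the rack or, when home, on the ear: origin 10 mm above the bench.

How it is judged:
On the way, in this order (a step that is already met when the one before it is completed fails the run):
1. the clamp is turned so that the hole in its ear lines up with the base block's hole (within 0.2 rad) (value of joint clamp between -0.2 and 0.2 rad), for 0.2 s.
2. the plain-handled pin is down through both holes (z of lock_pin in the frame of lug_hole below -0.034 m and horizontal distance between lock_pin and lug_hole below 0.015 m and angle between lock_pin's own z axis and vertical below 0.2 rad), for 0.2 s.
At the end, for the whole second after the job is handed in: The clamp's ear is over the base block's hole (within 0.2 rad), and the plain-handled pin stands at rest in both holes, its lower end at least 34 mm below the base block's top and within 15 mm of the hole's axis, leaning less than 0.2 rad (all of step 1 and all of step 2 and linear speed of lock_pin below 0.02 m/s); the robot touches nothing.
It also fails if it takes over 54 s, if anything falls off the work surface, if the arm or the gripper's body presses on something with over 40 N, if the wrist force passes 120 N, or if a joint passes its speed limit or range.

## Working session

There is one attempt and no reset: what is moved stays moved. The work goes in short steps, Python scripts to look and compute and a tool call to move; the robot and the scene stay as the last step left them, time stands still between calls to the robot, and variables do not carry over. Pictures are saved under pics/ and viewed, about 8 in all and at most 12, crops included, and the job is handed in when it is done.

Besides the shell and the picture viewer there is one more tool, called after "Call:" as name(argument=value, ...), one argument or row to a line, values as JSON. apply_moves: Moves the arm, as the interface text tells. Its arguments: {"type":"object","properties":{"deltas":{"type":"array","items":{"type":"array","items":{"type":"number"}}},"squeeze":{"type":"number"}},"required":["deltas"]}

```bash
mkdir -p pics; cat > h.py <<'E'
import numpy as np, cv2
from scipy.spatial.transform import Rotation as Ro
from workcell import status, vision, job, bot
def cam(name):
    c=vision.get_calibration(name); f=192/np.tan(np.radians(c["fov_y"])/2)
    K=np.array([[f,0,c["cx"]],[0,f,c["cy"]],[0,0,1.]]); d=np.array([c["k1"],0,0,0,0.])
    if "R" in c: R=np.array(c["R"]);t=np.array(c["t"])
    else:
        s=status.read_state(); T=np.eye(4);T[:3,:3]=Ro.from_rotvec(s["tcp_rot"]).as_matrix();T[:3,3]=s["tool_pos"]
        M=np.linalg.inv(T@np.array(c["tool_from_camera"]));R=M[:3,:3];t=M[:3,3]
    return K,d,R,t
def ray(C,uv,z):
    K,d,R,t=C
    p=cv2.undistortPoints(np.array(uv,float).reshape(-1,1,2),K,d).reshape(-1,2)
    D=np.c_[p,np.ones(len(p))]@R; o=-R.T@t
    return o+D*((z-o[2])/D[:,2])[:,None]
def proj(C,X):
    K,d,R,t=C
    return cv2.projectPoints(np.array(X,float).reshape(-1,1,3),cv2.Rodrigues(R)[0],t,K,d)[0].reshape(-1,2)
def shot(name,fn,box=None,scale=1):
    C=cam(name); im=vision.read_camera(name)
    np.save('pics/'+fn+'.npy',im)
    v=im if box is None else im[box[1]:box[3],box[0]:box[2]]
    cv2.imwrite('pics/'+fn+'.png',cv2.resize(v[:,:,::-1],None,fx=scale,fy=scale,interpolation=cv2.INTER_CUBIC))
    return C,im
E
python3 - <<'E'
from h import *
for n in("top","scene"):
    C,im=shot(n,n+'0',scale=1.5); print(n,-C[2].T@C[3],C[2].tolist())
print(status.read_state(), vision.get_calibration("wrist"))
E
```

```text
top [ 0.4678325  -0.02218885  0.81742575] [[0.01563159483677177, -0.9998091106470541, 0.01172158308444454], [-0.9982871860981206, -0.016266642464728292, -0.056196889729068576], [0.0563768331423059, -0.010823059182653909, -0.9983508972674755]]
scene [ 0.95780371 -0.12677737  0.78179394] [[0.19368879707216732, 0.9810570616430991, 0.003419311179988344], [0.8349953159435616, -0.16302028825542428, -0.5255541912775794], [-0.5150412335348005, 0.1046490679238338, -0.8507532546758926]]
{'time': 0.1, 'q': array([-1.21092014e+00,  2.64725786e-01,  1.60522453e+00,  2.48156759e-07,
        1.27369425e+00, -3.68940631e-02]), 'joint_vel': array([-0.00076533, -0.00299566, -0.0046255 ,  0.00174944,  0.00092102,
       -0.00093727]), 'joint_torque': array([ 1.12285265e-04, -5.16708219e+01, -3.68588769e+01, -4.42679280e-06,
        6.28044829e-03,  2.10190257e-05]), 'tool_pos': array([ 0.26062059, -0.62195108,  0.23006116]), 'tcp_rot': array([-3.07798831e+00, -6.18765872e-01,  5.17546338e-04]), 'wrist_force': array([-0.81735886, -0.15733395,  0.30553607]), 'torque': array([ 0.02713324,  0.01126949, -0.04300446]), 'width': 1.0014684113472778} {'fov_y': 58.8539244787557, 'cx': 259.3313255515047, 'cy': 190.17719009393892, 'k1': -0.04276533206890884, 'tool_from_camera': array([[ 4.43062676e-04, -9.47387679e-01, -3.20088096e-01,
         8.25282288e-02],
       [ 9.99999471e-01,  7.16856998e-04, -7.37543973e-04,
         3.27604736e-06],
       [ 9.28197464e-04, -3.20087600e-01,  9.47387496e-01,
        -1.43153176e-01],
       [ 0.00000000e+00,  0.00000000e+00,  0.00000000e+00,
         1.00000000e+00]])}
```

View pics/top0.png

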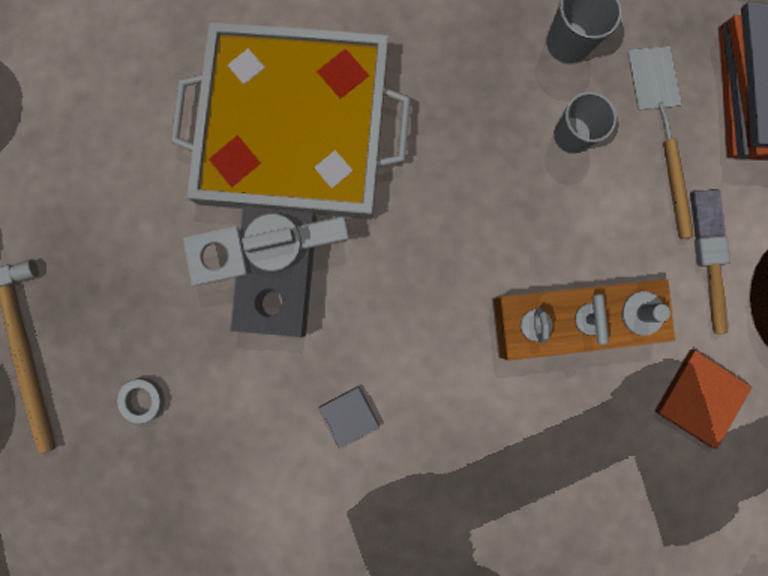

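View pics/scene0.png

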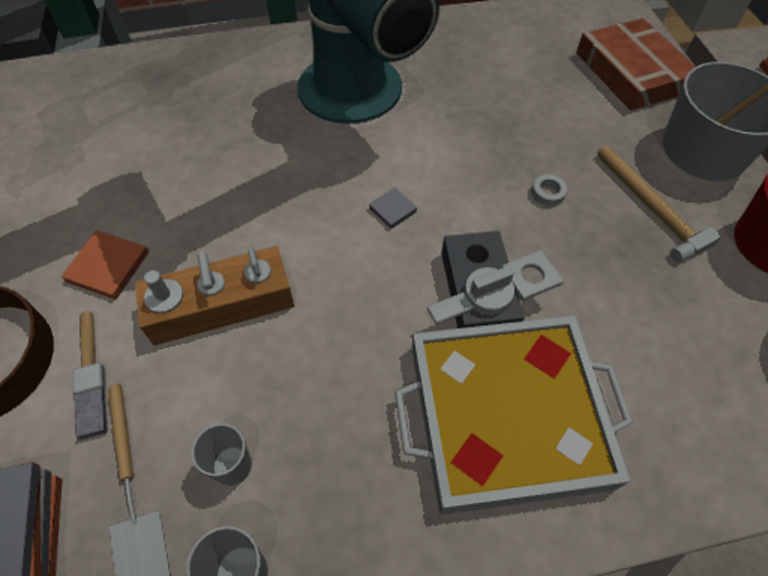

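The top view (1.5x) shows the block hole at (269,303), the hub at (271,242), the ear hole at (214,256), and the plain pin at the right end of the rack, with its shoulder at (645,313) and handle top at (661,313). The scene view shows the same pin at (153,278).

```bash
python3 - <<'E'
from h import *
C=cam("top"); S=cam("scene")
for n,uv,z in [("hole",(269,303),.05),("hub",(271,242),.07),("barA",(249,245),.1),("barB",(294,233),.1),("ear",(214,256),.06),("shoulder",(645,313),.066),("htop",(662,313),.116),("rackA",(497,298),.06),("rackB",(672,278),.06),("rackC",(675,341),.06),("rackD",(507,358),.06),("bl",(231,330),.05),("br",(306,336),.05)]:
    X=ray(C,[[uv[0]/1.5,uv[1]/1.5]],z)[0]; print(n,X.round(4),(proj(S,X)*1.5).round())
E
```

```text
hole [0.4839 0.1186 0.05  ] [[475. 253.]]
hub [0.559  0.1145 0.07  ] [[488. 287.]]
barA [0.5514 0.1353 0.1   ] [[504. 270.]]
barB [0.5665 0.0819 0.1   ] [[471. 285.]]
ear [0.5416 0.1881 0.06  ] [[531. 273.]]
shoulder [ 0.478  -0.3574  0.066 ] [[160. 295.]]
htop [ 0.4776 -0.3563  0.116 ] [[149. 276.]]
rackA [ 0.4945 -0.168   0.06  ] [[291. 286.]]
rackB [ 0.5236 -0.397   0.06  ] [[133. 329.]]
rackC [ 0.4426 -0.4006  0.06  ] [[132. 282.]]
rackD [ 0.4198 -0.1813  0.06  ] [[277. 247.]]
bl [0.449  0.1662 0.05  ] [[497. 231.]]
br [0.4432 0.0708 0.05  ] [[438. 237.]]
```

```bash
cat >> h.py <<'E'
def to(p,yaw=None):
    """tool-frame shift to world point p, and rz (rad) to bring tool y to world angle yaw (deg, mod 180)"""
    s=status.read_state(); R=Ro.from_rotvec(s["tcp_rot"]).as_matrix()
    y=np.degrees(np.arctan2(R[1,1],R[0,1])); out=(R.T@(np.array(p)-s["tool_pos"])).round(4)
    print("t",round(s["time"],2),"pos",s["tool_pos"].round(4),"y-yaw",y.round(1),"tilt",R[:,2].round(3),"q",s["q"].round(3),"w",round(s["width"],3),"F",s["wrist_force"].round(1))
    rz=None if yaw is None else [round(-np.radians(a),3) for a in ((yaw-y+90)%180-90,)]
    print("delta",out,"rz",rz); return out
E
python3 - <<'E'
from h import *
to([.559,.1145,.23],13.3); to([.559,.1145,.23],86.9)
E
```

```text
t 0.1 pos [ 0.2606 -0.622   0.2301] y-yaw -67.3 tilt [-0.001  0.002 -1.   ] q [-1.211  0.265  1.605  0.     1.274 -0.037] w 1.001 F [-0.8 -0.2  0.3]
delta [ 0.5598 -0.5639  0.0013] rz [np.float64(-1.406)]
t 0.1 pos [ 0.2606 -0.622   0.2301] y-yaw -67.3 tilt [-0.001  0.002 -1.   ] q [-1.211  0.265  1.605  0.     1.274 -0.037] w 1.001 F [-0.8 -0.2  0.3]
delta [ 0.5598 -0.5639  0.0013] rz [np.float64(0.451)]
```

Call:
apply_moves(
  deltas=[
    [0.02,-0.02,0,0,0,-0.05,0],
    [0.048,-0.048,0,0,0,-0.12,0],
    [0.076,-0.076,0,0,0,-0.19,0],
    [0.104,-0.104,0,0,0,-0.26,0],
    [0.132,-0.132,0,0,0,-0.33,0],
    [0.16,-0.16,0,0,0,-0.4,0],
    [0.188,-0.188,0,0,0,-0.47,0],
    [0.216,-0.216,0,0,0,-0.54,0],
  ],
)

```text
time: 0.77
tool_pos: [0.3766, -0.3378, 0.2308]
tcp_rot: [-2.801, -1.422, 0.0]
wrist_force: [-0.1, 0.7, 0.2]
width: 0.996
```

```bash
python3 - <<'E'
from h import *
to([.559,.1145,.23],13.3)
E
```

```text
t 0.77 pos [ 0.3766 -0.3378  0.2308] y-yaw -36.2 tilt [-0.     0.001 -1.   ] q [-0.78  -0.058  1.958  0.     1.242 -0.149] w 0.996 F [-0.1  0.7  0.2]
delta [ 0.4728 -0.1196  0.001 ] rz [np.float64(-0.863)]
```

Call:
apply_moves(
  deltas=[
    [0.037,-0.009,0,0,0,-0.07,0],
    [0.074,-0.018,0,0,0,-0.14,0],
    [0.111,-0.028,0,0,0,-0.21,0],
    [0.148,-0.037,0,0,0,-0.28,0],
    [0.185,-0.046,0,0,0,-0.35,0],
    [0.222,-0.055,0,0,0,-0.42,0],
    [0.259,-0.064,0,0,0,-0.49,0],
    [0.296,-0.074,0,0,0,-0.56,0],
  ],
)

```text
time: 1.43
tool_pos: [0.4924, -0.0557, 0.231]
tcp_rot: [-2.298, -2.142, 0.0]
wrist_force: [0.2, -0.7, -0.1]
width: 0.996
```

```bash
python3 - <<'E'
from h import *
to([.559,.1145,.23],13.3)
E
```

```text
t 1.43 pos [ 0.4924 -0.0557  0.231 ] y-yaw -4.0 tilt [-0. -0. -1.] q [-0.163 -0.08   1.978 -0.     1.243 -0.092] w 0.996 F [ 0.2 -0.7 -0.1]
delta [0.1744 0.0544 0.001 ] rz [np.float64(-0.303)]
```

Call:
apply_moves(
  deltas=[
    [0.035,0.011,0,0,0,-0.06,0],
    [0.07,0.022,0,0,0,-0.12,0],
    [0.105,0.033,0,0,0,-0.18,0],
    [0.14,0.044,0,0,0,-0.24,0],
    [0.174,0.054,0,0,0,-0.303,0],
    [0.174,0.054,0,0,0,-0.303,0],
    [0.174,0.054,0,0,0,-0.303,0],
  ],
)

```text
time: 2.02
tool_pos: [0.5589, 0.1137, 0.2305]
tcp_rot: [-1.949, -2.463, 0.002]
wrist_force: [-0.8, -0.8, 0.1]
width: 0.996
```

```bash
python3 - <<'E'
from h import *
to([.559,.1145,.08],13.3)
C,im=shot("wrist","w1",scale=1.5)
print(C[0],(proj(C,[[.559,.1145,.1],[.559,.1145,.07],[.4839,.1186,.05],[.5416,.1881,.06],[.5514,.1353,.1],[.5665,.0819,.1]])*1.5).round())
E
```

```text
t 2.02 pos [0.5589 0.1137 0.2305] y-yaw 13.3 tilt [-0.001 -0.    -1.   ] q [ 0.157  0.068  1.832 -0.     1.243 -0.075] w 0.996 F [-0.8 -0.8  0.1]
delta [0.0008 0.0005 0.1505] rz [np.float64(-0.0)]
[[340.37049638   0.         259.33132555]
 [  0.         340.37049638 190.17719009]
 [  0.           0.           1.        ]] [[390. 267.]
 [390. 253.]
 [277. 213.]
 [390. 125.]
 [385. 229.]
 [389. 323.]]
```

View pics/w1.png

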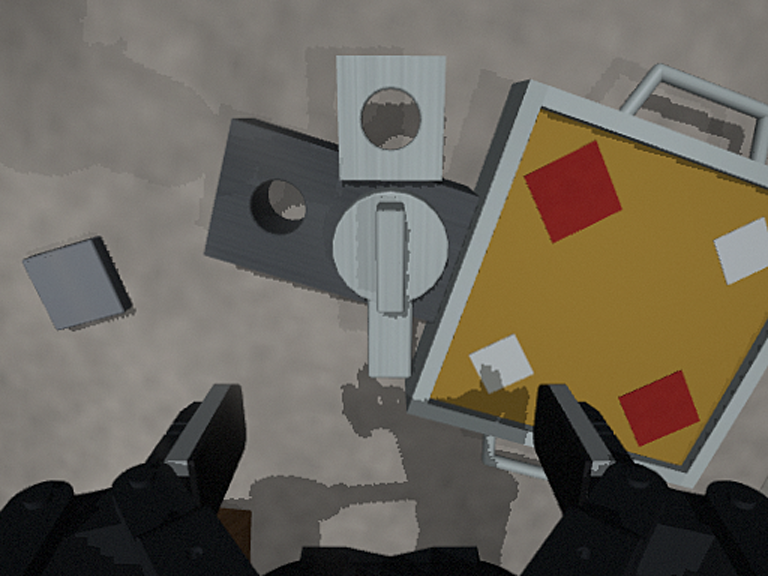

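The wrist view (1.5x) shows the hub at (390,247), the grip bar upright at x≈391, the ear hole at (391,118) and the block hole mouth at (279,207). All of this matches the earlier estimate to a few mm.

```bash
python3 - <<'E'
from h import *
C=cam("wrist")
P=[ray(C,[[u/1.5,v/1.5]],z)[0] for u,v,z in [(390,247,.07),(279,206.5,.05),(391,118.5,.06),(391,206,.1),(391,311,.1)]]
print(np.round(P,4))
a=lambda v:np.degrees(np.arctan2(v[1],v[0]))
print(a(P[1]-P[0]),a(P[2]-P[0]),a(P[3]-P[4]))
to(np.r_[P[0][:2],.078])
E
```

```text
[[0.5579 0.1172 0.07  ]
 [0.484  0.1219 0.05  ]
 [0.5412 0.1904 0.06  ]
 [0.5515 0.1469 0.1   ]
 [0.5654 0.0879 0.1   ]]
176.3235004741272 102.80681538662256 103.290398142562
t 2.07 pos [0.5586 0.1124 0.2305] y-yaw 13.2 tilt [-0.002 -0.001 -1.   ] q [ 1.550e-01  6.700e-02  1.833e+00 -1.000e-03  1.243e+00 -7.500e-02] w 1.0 F [-0.  -0.1 -0.6]
delta [0.0049 0.0007 0.1525] rz None
```

Call:
apply_moves(
  deltas=[
    [0.003,0,0.03,0,0,0,0],
    [0.003,0,0.06,0,0,0,0],
    [0.003,0,0.09,0,0,0,0.2],
    [0.003,0,0.12,0,0,0,0.3],
    [0.003,0,0.14,0,0,0,0.4],
    [0.003,0,0.151,0,0,0,0.5],
    [0.003,0,0.151,0,0,0,0.6],
    [0.003,0,0.151,0,0,0,0.7],
  ],
  squeeze=40,
)

```text
time: 2.73
tool_pos: [0.5581, 0.114, 0.0804]
tcp_rot: [-1.955, -2.459, 0.001]
wrist_force: [0.3, -0.0, -0.0]
width: 0.299
```

Call:
apply_moves(
  deltas=[
    [0,0,0,0,0,0,1],
    [0,0,0,0,0,0,1],
    [0,0,0,0,0,0,1],
    [0,0,0,0,0,0,1],
  ],
)

```text
time: 3.07
tool_pos: [0.559, 0.1143, 0.0821]
tcp_rot: [1.952, 2.459, 0.0]
wrist_force: [-3.1, -3.9, 5.4]
width: 0.179
```

Call:
apply_moves(
  deltas=[
    [0,0,0,0,0,-0.08,1],
    [0,0,0,0,0,-0.16,1],
    [0,0,0,0,0,-0.24,1],
    [0,0,0,0,0,-0.32,1],
    [0,0,0,0,0,-0.4,1],
    [0,0,0,0,0,-0.48,1],
    [0,0,0,0,0,-0.56,1],
    [0,0,0,0,0,-0.64,1],
  ],
)

```text
time: 3.73
tool_pos: [0.5604, 0.1152, 0.0821]
tcp_rot: [1.073, 2.948, 0.004]
wrist_force: [0.2, -0.6, 1.3]
width: 0.176
```

Call:
apply_moves(
  deltas=[
    [0,0,0,0,0,-0.08,1],
    [0,0,0,0,0,-0.16,1],
    [0,0,0,0,0,-0.24,1],
    [0,0,0,0,0,-0.32,1],
    [0,0,0,0,0,-0.4,1],
    [0,0,0,0,0,-0.48,1],
    [0,0,0,0,0,-0.56,1],
    [0,0,0,0,0,-0.64,1],
  ],
)

```text
time: 4.4
tool_pos: [0.561, 0.1167, 0.0821]
tcp_rot: [0.092, 3.134, 0.005]
wrist_force: [2.4, 5.6, -0.6]
width: 0.175
```

Call:
apply_moves(
  deltas=[
    [0,0,0,0,0,0,1],
    [0,0,0,0,0,0,1],
    [0,0,0,0,0,0,1],
  ],
)

```text
time: 4.65
tool_pos: [0.561, 0.1167, 0.0821]
tcp_rot: [0.1, 3.134, 0.005]
wrist_force: [2.5, 4.4, -0.1]
width: 0.179
```

```bash
python3 - <<'E'
from h import *
to([.558,.1165,.08],86.4)
E
```

```text
t 4.65 pos [0.561  0.1167 0.0821] y-yaw 86.4 tilt [ 0.006  0.003 -1.   ] q [ 0.16   0.207  1.969  0.002  0.96  -1.348] w 0.179 F [ 2.5  4.4 -0.1]
delta [ 0.003  -0.0004  0.0021] rz [np.float64(-0.001)]
```

Call:
apply_moves(
  deltas=[
    [0,0,0,0,0,0,0.6],
    [0,0,0,0,0,0,0.3],
    [0,0,0,0,0,0,0],
    [0,0,0,0,0,0,0],
    [0,0,-0.03,0,0,0,0],
    [0,0,-0.07,0,0,0,0],
    [0,0,-0.11,0,0,0,0],
    [0,0,-0.15,0,0,0,0],
  ],
)

```text
time: 5.32
tool_pos: [0.5576, 0.1146, 0.2314]
tcp_rot: [-0.098, -3.139, 0.001]
wrist_force: [0.6, 0.6, -0.1]
width: 0.999
```

Call:
apply_moves(
  deltas=[
    [0,0,-0.01,0,0,0,0],
    [0,0,-0.01,0,0,0,0],
    [0,0,-0.01,0,0,0,0],
  ],
)

```text
time: 5.57
tool_pos: [0.5586, 0.1148, 0.2408]
tcp_rot: [0.098, 3.139, 0.0]
wrist_force: [-0.0, 1.0, -0.6]
width: 1.0
```

```bash
python3 - <<'E'
from h import *
C,im=shot("wrist","w2",scale=1.5)
np.savez('w2cam.npz',K=C[0],d=C[1],R=C[2],t=C[3])
to([.478,-.357,.25],None)
E
```

```text
t 5.62 pos [0.5574 0.1147 0.2388] y-yaw 86.4 tilt [-0.002 -0.    -1.   ] q [ 0.159  0.061  1.824 -0.     1.259 -1.35 ] w 0.999 F [-0.5 -0.2 -0.3]
delta [ 0.0501 -0.4757 -0.0108] rz None
```

View pics/w2.png

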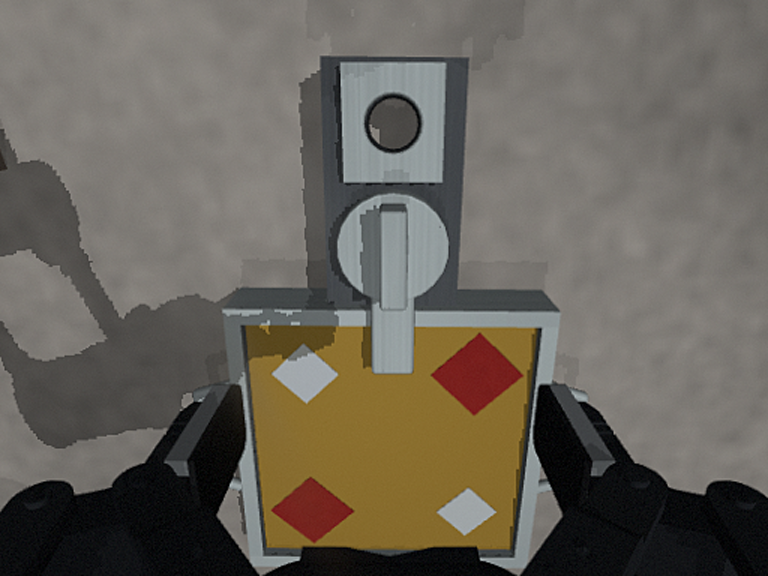

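The clamp is aligned: the ear hole at (393,124) sits concentrically over the block hole, with an even dark ring around it. Next is the pin.

```bash
python3 - <<'E'
from h import *
z=np.load('w2cam.npz');C=(z['K'],z['d'],z['R'],z['t'])
P=ray(C,[[393/1.5,123.5/1.5]],.06)[0];H=ray(C,[[392/1.5,246/1.5]],.07)[0];print(P,H)
E
```

```text
[0.48253462 0.12234342 0.06      ] [0.55643387 0.11723207 0.07      ]
```

Call:
apply_moves(
  deltas=[
    [0.003,-0.034,-0.003,0,0,0.1,0],
    [0.007,-0.068,-0.006,0,0,0.2,0],
    [0.01,-0.102,-0.01,0,0,0.3,0],
    [0.014,-0.136,-0.01,0,0,0.4,0],
    [0.018,-0.17,-0.01,0,0,0.5,0],
    [0.021,-0.204,-0.01,0,0,0.6,0],
    [0.025,-0.238,-0.01,0,0,0.7,0],
    [0.028,-0.272,-0.01,0,0,0.8,0],
  ],
)

```text
time: 6.28
tool_pos: [0.5112, -0.1558, 0.2468]
tcp_rot: [-1.317, -2.846, 0.001]
wrist_force: [0.1, -0.1, -0.2]
width: 1.002
```

```bash
python3 - <<'E'
from h import *
to([.478,-.357,.25],6)
E
```

```text
t 6.28 pos [ 0.5112 -0.1558  0.2468] y-yaw 40.3 tilt [-0.006  0.002 -1.   ] q [-0.342 -0.009  1.881 -0.     1.275 -1.046] w 1.002 F [ 0.1 -0.1 -0.2]
delta [-0.1319 -0.1555 -0.0035] rz [np.float64(0.599)]
```

Call:
apply_moves(
  deltas=[
    [-0.022,-0.026,0,0,0,0.1,0],
    [-0.044,-0.052,0,0,0,0.2,0],
    [-0.066,-0.078,0,0,0,0.3,0],
    [-0.088,-0.104,0,0,0,0.4,0],
    [-0.11,-0.13,0,0,0,0.5,0],
    [-0.132,-0.156,0,0,0,0.58,0],
    [-0.132,-0.156,0,0,0,0.58,0],
    [-0.132,-0.156,0,0,0,0.58,0],
  ],
)

```text
time: 6.95
tool_pos: [0.4792, -0.3572, 0.2465]
tcp_rot: [-2.073, -2.353, 0.0]
wrist_force: [0.1, 0.3, -0.4]
width: 1.002
```

```bash
python3 - <<'E'
from h import *
to([.478,-.357,.25],6)
C,im=shot("wrist","w3",scale=1.5)
np.savez('w3cam.npz',K=C[0],d=C[1],R=C[2],t=C[3])
print((proj(C,[[.478,-.357,.066],[.478,-.357,.116]])*1.5).round())
E
```

```text
t 6.95 pos [ 0.4792 -0.3572  0.2465] y-yaw 7.2 tilt [-0.005  0.004 -1.   ] q [-0.682  0.114  1.753  0.     1.281 -0.809] w 1.002 F [ 0.1  0.3 -0.4]
delta [ 0.0004 -0.0012 -0.0035] rz [np.float64(0.021)]
[[388. 247.]
 [388. 269.]]
```

View pics/w3.png

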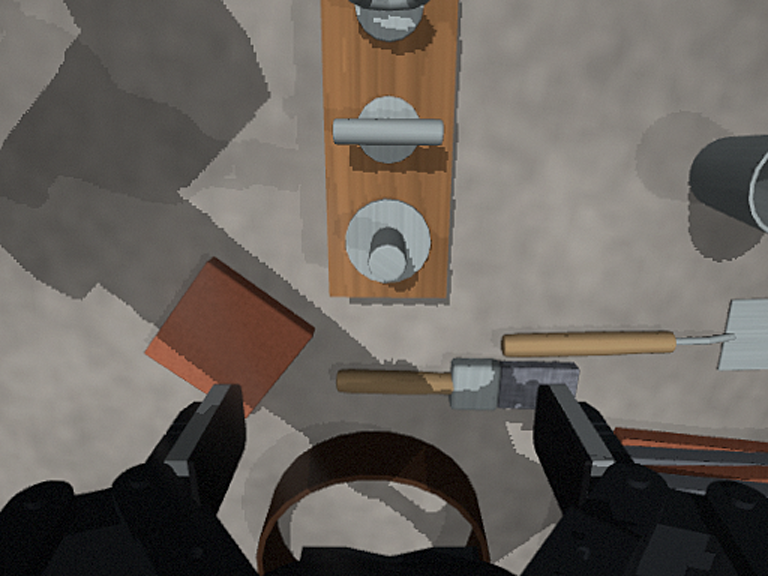

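The plain pin stands upright in the end hole of the rack: shoulder at (388,241), handle top at (387,264). It is centred between the jaws and nothing is in the fingers' way.

Call:
apply_moves(
  deltas=[
    [0.002,0,0.03,0,0,0.02,0.3],
    [0.002,0,0.06,0,0,0.02,0.3],
    [0.002,0,0.09,0,0,0.02,0.3],
    [0.002,0,0.12,0,0,0.02,0.3],
    [0.002,0,0.145,0,0,0.02,0.3],
    [0.002,0,0.16,0,0,0.02,0.3],
    [0.002,0,0.17,0,0,0.02,0.3],
    [0.002,0,0.17,0,0,0.02,0.4],
  ],
)

```text
time: 7.67
tool_pos: [0.479, -0.3515, 0.0765]
tcp_rot: [-2.09, -2.336, 0.0]
wrist_force: [-0.9, -0.3, -1.0]
width: 0.603
```

Call:
apply_moves(
  deltas=[
    [0,0,0,0,0,0,0.6],
    [0,0,0,0,0,0,0.8],
    [0,0,0,0,0,0,1],
    [0,0,0,0,0,0,1],
    [0,0,0,0,0,0,1],
    [0,0,0,0,0,0,1],
  ],
  squeeze=60,
)

```text
time: 8.17
tool_pos: [0.4816, -0.355, 0.082]
tcp_rot: [2.096, 2.338, 0.001]
wrist_force: [-1.8, 1.5, 7.6]
width: 0.239
```

```bash
python3 - <<'E'
from h import *
to([.478,-.357,.25],6)
E
```

```text
t 8.17 pos [ 0.4816 -0.355   0.082 ] y-yaw 6.2 tilt [ 0.002 -0.001 -1.   ] q [-0.677  0.254  1.91   0.     0.976 -0.786] w 0.239 F [-1.8  1.5  7.6]
delta [-0.0018 -0.0035 -0.168 ] rz [np.float64(0.004)]
```

Call:
apply_moves(
  deltas=[
    [0,0,-0.015,0,0,0,1],
    [0,0,-0.035,0,0,0,1],
    [0,0,-0.06,0,0,0,1],
    [0,0,-0.085,0,0,0,1],
    [0,0,-0.11,0,0,0,1],
    [0,0,-0.135,0,0,0,1],
    [0,0,-0.16,0,0,0,1],
    [0,0,-0.17,0,0,0,1],
  ],
)

```text
time: 8.83
tool_pos: [0.4824, -0.3558, 0.2544]
tcp_rot: [2.093, 2.334, 0.001]
wrist_force: [1.2, -0.9, -1.9]
width: 0.236
```

```bash
python3 - <<'E'
from h import *
to([.484,.121,.25],86.4)
E
```

```text
t 8.83 pos [ 0.4824 -0.3558  0.2544] y-yaw 6.2 tilt [ 0.005 -0.004 -1.   ] q [-0.677  0.104  1.749  0.     1.282 -0.786] w 0.236 F [ 1.2 -0.9 -1.9]
delta [0.4739 0.0534 0.0026] rz [np.float64(-1.399)]
```

Call:
apply_moves(
  deltas=[
    [0.02,0.002,0,0,0,-0.06,1],
    [0.052,0.006,0,0,0,-0.15,1],
    [0.084,0.01,0,0,0,-0.25,1],
    [0.118,0.013,0,0,0,-0.35,1],
    [0.152,0.017,0,0,0,-0.45,1],
    [0.186,0.021,0,0,0,-0.55,1],
    [0.22,0.025,0,0,0,-0.65,1],
    [0.254,0.029,0,0,0,-0.75,1],
  ],
)

```text
time: 9.5
tool_pos: [0.4814, -0.0974, 0.2491]
tcp_rot: [-1.088, -2.946, -0.0]
wrist_force: [0.1, -0.3, -3.3]
width: 0.239
```

```bash
python3 - <<'E'
from h import *
to([.484,.121,.24],86.4)
E
```

```text
t 9.5 pos [ 0.4814 -0.0974  0.2491] y-yaw 49.5 tilt [-0.001  0.    -1.   ] q [-0.25  -0.1    1.963  0.     1.279 -1.114] w 0.239 F [ 0.1 -0.3 -3.3]
delta [0.1399 0.1677 0.0092] rz [np.float64(-0.645)]
```

Call:
apply_moves(
  deltas=[
    [0.022,0.027,0,0,0,-0.1,1],
    [0.044,0.053,0,0,0,-0.2,1],
    [0.066,0.08,0,0,0,-0.3,1],
    [0.088,0.106,0,0,0,-0.4,1],
    [0.11,0.132,0.01,0,0,-0.5,1],
    [0.13,0.155,0.02,0,0,-0.6,1],
    [0.14,0.168,0.04,0,0,-0.645,1],
    [0.14,0.168,0.06,0,0,-0.645,1],
  ],
)

```text
time: 10.17
tool_pos: [0.4861, 0.1233, 0.1896]
tcp_rot: [0.096, 3.138, 0.004]
wrist_force: [0.4, -0.7, -3.0]
width: 0.241
```

Call:
apply_moves(
  deltas=[
    [0,0,0.02,0,0,0,1],
    [0,0,0.025,0,0,0,1],
    [0,0,0.025,0,0,0,1],
    [0,0,0.025,0,0,0,1],
  ],
)

```text
time: 10.5
tool_pos: [0.4857, 0.1195, 0.1651]
tcp_rot: [-0.106, -3.139, 0.0]
wrist_force: [0.4, -0.7, -3.2]
width: 0.239
```

```bash
python3 - <<'E'
from h import *
to([.484,.121,.08],86.4)
C,im=shot("wrist","w4")
S,ims=shot("scene","s4")
p=proj(S,[.484,.121,.07])[0].astype(int); print(p)
print(proj(C,[[.4837,.1212,.06],[.4837,.1212,.09]]).round(),proj(S,[.4837,.1212,.06]).round())
a=im[0:280,90:430]; b=ims[p[1]-70:p[1]+70,p[0]-85:p[0]+85]
b=cv2.resize(b,(340,280),interpolation=cv2.INTER_CUBIC)
cv2.imwrite('pics/c4.png',np.hstack([a,b])[:,:,::-1])
E
```

```text
t 10.5 pos [0.4857 0.1195 0.1651] y-yaw 86.1 tilt [-0.001 -0.    -1.   ] q [ 0.191 -0.015  2.043  0.     1.115 -1.312] w 0.239 F [ 0.4 -0.7 -3.2]
delta [0.0018 0.0014 0.0851] rz [np.float64(-0.004)]
[318 163]
[[261. 186.]
 [261. 199.]] [[318. 166.]]
```

View pics/c4.png

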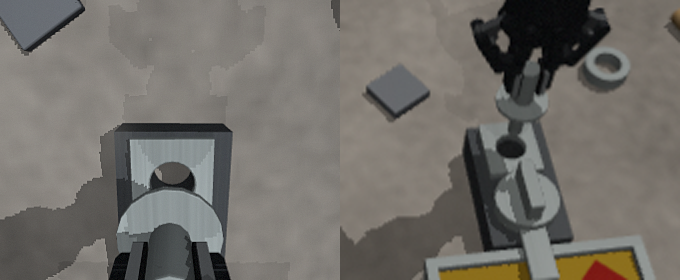

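The wrist crop shows the pin's shoulder in line with the hole (pin x≈170, hole x≈172). The scene crop shows the shank tip at (515,133), above the hole at (511,147).

```bash
python3 - <<'E'
from h import *
S=cam("scene");C=cam("wrist")
print(proj(S,[[.4837,.1212,.06],[.4837,.1212,.093],[.4937,.1212,.093],[.4837,.1312,.093]]).round(1),"seen tip",(320.5,159.5),"hole",(318.5,166.5))
print("ear hole wrist",ray(C,[[262,175]],.06))
print("tip scene",ray(S,[[320.5,159.5]],.093),"hole scene",ray(S,[[318.5,166.5]],.06))
E
```

```text
[[318.1 166.2]
 [320.2 157.6]
 [321.5 161.2]
 [324.5 156.9]] seen tip (320.5, 159.5) hole (318.5, 166.5)
ear hole wrist [[0.47716981 0.12264059 0.06      ]]
tip scene [[0.48884369 0.12033548 0.093     ]] hole scene [[0.48479232 0.12191163 0.06      ]]
```

Call:
apply_moves(
  deltas=[
    [0.003,0.001,0.01,0,0,0,1],
    [0.003,0.001,0.022,0,0,0,1],
    [0.003,0.001,0.034,0,0,0,1],
    [0.003,0.001,0.044,0,0,0,1],
    [0.003,0.001,0.054,0,0,0,1],
    [0.003,0.001,0.062,0,0,0,1],
    [0.003,0.001,0.07,0,0,0,1],
    [0.003,0.001,0.075,0,0,0,1],
  ],
)

```text
time: 11.27
tool_pos: [0.4823, 0.1208, 0.0888]
tcp_rot: [-0.105, -3.138, 0.001]
wrist_force: [0.0, -0.6, -2.9]
width: 0.241
```

Call:
apply_moves(
  deltas=[
    [0,0,0.001,0,0,0,1],
    [0,0,0.002,0,0,0,1],
    [0,0,0.003,0,0,0,1],
    [0,0,0.004,0,0,0,1],
  ],
)

```text
time: 11.6
tool_pos: [0.4835, 0.121, 0.0868]
tcp_rot: [0.105, 3.139, 0.0]
wrist_force: [0.9, -0.6, -3.4]
width: 0.243
```

Call:
apply_moves(
  deltas=[
    [0,0,0.001,0,0,0,1],
    [0,0,0.002,0,0,0,1],
    [0,0,0.003,0,0,0,1],
    [0,0,0.004,0,0,0,1],
    [0,0,0.004,0,0,0,1],
  ],
)

```text
time: 12.02
tool_pos: [0.4828, 0.1209, 0.0821]
tcp_rot: [-0.105, -3.14, 0.0]
wrist_force: [-0.1, -0.4, -2.6]
width: 0.243
```

Call:
apply_moves(
  deltas=[
    [0,0,0.001,0,0,0,1],
    [0,0,0.002,0,0,0,1],
    [0,0,0.003,0,0,0,1],
    [0,0,0.003,0,0,0,1],
  ],
)

```text
time: 12.35
tool_pos: [0.4829, 0.121, 0.0819]
tcp_rot: [-0.105, -3.139, -0.0]
wrist_force: [-9.4, -1.1, 16.1]
width: 0.242
```

The shoulder has met the ear at the expected height. I'll ease off and release.

Call:
apply_moves(
  deltas=[
    [0,0,-0.002,0,0,0,1],
    [0,0,-0.002,0,0,0,0.8],
    [0,0,-0.002,0,0,0,0.7],
    [0,0,-0.002,0,0,0,0.5],
    [0,0,-0.002,0,0,0,0.3],
    [0,0,-0.002,0,0,0,0.3],
    [0,0,-0.002,0,0,0,0.3],
  ],
  squeeze=20,
)

```text
time: 12.93
tool_pos: [0.483, 0.1209, 0.0812]
tcp_rot: [0.105, 3.14, 0.0]
wrist_force: [0.6, 0.4, 0.4]
width: 0.7
```

Call:
apply_moves(
  deltas=[
    [0,0,-0.02,0,0,0,0.3],
    [0,0,-0.05,0,0,0,0.3],
    [0,0,-0.08,0,0,0,0.3],
    [0,0,-0.11,0,0,0,0.3],
    [0,0,-0.13,0,0,0,0.3],
    [0,0,-0.13,0,0,0,0.3],
    [0,0,-0.13,0,0,0,0.3],
  ],
)

```text
time: 13.52
tool_pos: [0.484, 0.1211, 0.2129]
tcp_rot: [0.105, 3.136, 0.001]
wrist_force: [-0.9, 0.4, -0.7]
width: 0.7
```

```bash
python3 - <<'E'
from h import *
to([.484,.121,.08],86.4)
C,im=shot("wrist","w5")
S,ims=shot("scene","s5")
p=proj(S,[.484,.121,.07])[0].astype(int); b=ims[p[1]-60:p[1]+80,p[0]-85:p[0]+85]
b=cv2.resize(b,(340,280),interpolation=cv2.INTER_CUBIC)
cv2.imwrite('pics/c5.png',np.hstack([im[0:280,90:430],b])[:,:,::-1])
print((proj(C,[[.4837,.1212,.066],[.4837,.1212,.116]])-[90,0]).round(),((proj(S,[[.4837,.1212,.066],[.4837,.1212,.116]])-[p[0]-85,p[1]-60])*2+[340,0]).round())
E
```

```text
t 13.52 pos [0.484  0.1211 0.2129] y-yaw 86.2 tilt [ 0.004  0.001 -1.   ] q [ 0.195 -0.062  1.996  0.     1.204 -1.309] w 0.7 F [-0.9  0.4 -0.7]
delta [ 0.0005 -0.0003  0.1329] rz [np.float64(-0.004)]
[[169. 173.]
 [169. 191.]] [[511. 123.]
 [518.  97.]]
```

View pics/c5.png

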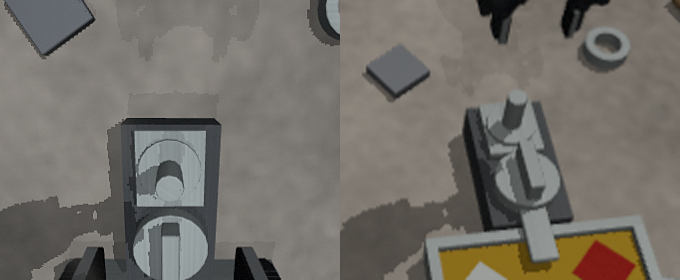

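The pin is home. In the wrist crop its shoulder, at (169,168), lies flat and centred on the ear, with the handle top at (170,187). The predicted positions were (169,173) and (169,191). In the scene crop it stands upright and the fingers are clear.

```bash
python3 -c "
from workcell import job; print(job.finish_job())"
```

```text
the job is handed in; nothing more can be done
None
```

I locked the mould and handed the job in at about 13.5 s of the 54 s allowed. I turned the clamp about 73° by its grip bar until the ear hole sat over the block hole. I then took the plain-handled pin from the end of the rack, lowered it through both holes and let go.

**Last checks:**
- **Seating:** on the final push the shoulder met the ear with a force of about 16 N up and 9 N sideways. The tool was at the same height as when it gripped the pin in the rack, so the pin should be fully down.
- **Final pictures:** the shoulder lies flat and centred on the ear, the pin stands upright, the clamp is aligned and the gripper is about 13 cm clear.
- **Disagreement:** the wrist camera placed things about 2–3 mm away from the top camera throughout. At the last hover it put the ear hole about 6 mm off in x, but the shoulder was half hiding the hole then. I did not use that reading; the pin went in without touching the sides.

`finish_job` gives no verdict, so I don't have the official result.

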